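# Load the windowed sample card into the bench reader

### The arm

A 7-joint arm with a two-finger parallel gripper is mounted at the origin on a cart in front of the work surface, level with it; the furniture and walls round the work are solid. World frame = base frame: x ahead of the robot, y to its left, z up, the work surface at z = 0. Lengths are in m, angles in degrees, forces in N, time in s.
With the tool pointing down it reaches from about 0.35 to 0.9 m from the base axis. Payload 8.1 kg.
Tool frame: the origin (TCP) lies at the very end of the fingers, on their centre line; the grasp point (between the pads) lies 19 mm behind it; z points along the fingers, y is the line along which they close (so a half turn about z gives the same grasp; the last joint's range is limited). The gripper opens to 85 mm and grips with 20 to 120 N. Pads are 22 mm wide; open, the fingers measure 114 mm over their backs; the gripper's body (76 mm by 85 mm) begins 54 mm behind the grasp point. The pads swing forward as they close: fully open they stand 13 mm farther back than shut.
Start: joints at [61.902, 24.895, 1.432, 90.138, -0.665, 64.973, -4.303], TCP at [0.236, -0.579, 0.231] pointing down, gripper open.
Joint ranges: [-149.89, 149.89], [-25.12, 119.58], [-72.63, 75.52], [4.76, 147.25], [-75.54, 255.54], [6.69, 114.76], [-157.13, 157.13]. Speed limits (degrees/s): [127.2, 127.2, 172.46, 172.46, 180, 180, 180].

### API

Orientations are given as a 3x3 rotation matrix whose columns are the frame's x, y, z axes.
In Python, from bench import robot gives the robot as it stands.
- The arm moves only by the tool servo_tool, never from a script. Its argument "targets" is a list that holds one entry, the list of rows, each a list of 5 numbers: the opening, from 0 (shut) to 1 (fully open), then the shift along the world's x, y, z in units of 60 mm (1.0 is 60 mm), then the turn about the world's z in degrees. In form: [[[jaw, tx, ty, tz, spin], ...]]. A call has 1 to 8 rows; each row shifts and turns the commanded pose from where the row before left it; what a row does not reach is not made up. A row lasts 1/8 s, in which the tool goes at most 62.5 mm and 10.7 degrees, less where a joint would pass 70% of its speed; a pose out of reach is approached as far as the arm can. A call is refused whole if a number of a shift passes 1 or a number of a turn 10.7, either way. A call with a gripper value outside its range is refused whole. The fingers move at their own pace and stop on an object; "newtons" is the grip in N (left out, the last holds). Time passes only in rows, so rows that do not move let the fingers close. It gives the time, the measured TCP pose, the force, the opening and the grip force at its end, in the units of the state.
- robot.read_state(): the state, without advancing time (a new reading comes with each control period).
- robot.snapshot(name): name is "scene" or "top" or "wrist"; returns the picture (420x560x3 uint8, blue, green, red); there is no depth.
- robot.camera_info(name): a dict with "fx", "fy", "cx", "cy" (pixels), "extrinsics" (4x4, takes a point from camera to world coordinates). Camera axes: x right, y down, z forward; pixel columns grow to the right and rows downward; lengths in m; the calibration is good to about 2 mm. A picture is of the moment at which its call begins: read the wrist's pose just before it. camera_info takes no time and is no camera call; for the wrist camera it gives the pose at the moment of the call.
- robot.close_job(): hands the job in; it is judged then, once.
The state is a dict: "time": time; "joints": joint angles; "joint_vel": joint speeds; "tau": joint torques, N m; "tool_pos": TCP position; "tcp_rot": TCP orientation; "wrist_force": force on the tool from outside, world axes, zero at the start; "moment": the same for the moment, N m; "grip_width": opening from 0.0 (shut) to 1.0 (fully open); "gripper_force": force on a finger pad.
Only numpy, scipy, OpenCV 4.12 (cv2) and the standard library are available. Lean on these libraries where they do the work, as an engineer would, in place of code of your own. Each camera call takes 0.05 s, during which the arm holds its last target. There are 200 camera calls.

### The job

Of the three metal sample cards standing in the low rack, take the one with the single round window and slide it down into the slot in the top of the small grey box-shaped reader until it stands fully home on the slot's floor. Lower it in rather than dropping it, and leave the other two cards standing in the rack.

Things in the scene. Friction and masses are not known exactly. Their poses are not given: they have to be found in the camera images.
- window_card: Card to load: upright aluminium slab, 10 mm thick (x), 60 wide (y), 100 tall (z, up), with one round see-through window, 30 mm across, centre 60 mm up; front and back alike, 0.1 kg. Origin: middle of its bottom edge, at the start 5 mm above the bench, in any of the rack's three slots (25 mm deep, in line, 85 mm apart). Pinch the free top edge across the 10 mm from above; lift straight up.
- blank_card: Leave in the rack: solid aluminium slab of the same 10 x 60 x 100 mm with no opening. Origin and axes as for the window card. The rack is a fixed black bar, 46 x 262 mm and 30 mm high; its slots leave the cards 1 to 3 mm of play. Neighbouring cards stand 25 mm apart, edge to edge.
- slit_card: Leave in the rack: aluminium slab of the same 10 x 60 x 100 mm with two level slits, each 36 x 8 mm. Origin and axes as for the window card.
- card_reader: Fixed grey box, 104 mm deep (x), 140 wide (y), top 55 mm above the bench; display and keys face the robot. Origin: centre of its underside, on the bench. In the middle of its top a slot, long side along its y: 15 x 68 mm, floor 8 mm above the bench; the upper 14 mm flare to 31 x 84 mm and guide a card in. Home, the card's bottom edge is 8 mm, its top 108 mm above the bench.
Mind the look-alikes: they are no part of the job. Leave any blue look-alike of the blank_card alone.

How it is judged (in metres and radians):
At the end, for the whole second after the job is handed in: The window card rests in the reader's slot: bottom edge within 6 mm of the slot's floor, within 12 mm of its centre, at most 12 degrees off upright, still. The blank and slit cards still stand in their rack slots (moved under 15 mm, at most 11 degrees off upright) (z of window_card in the frame of card_reader between 0.003 and 0.014 m and horizontal distance between window_card and card_reader below 0.012 m and angle between window_card's own z axis and vertical below 0.21 rad and linear speed of window_card below 0.02 m/s and distance of each of blank_card, slit_card from where it was at the start of the episode below 0.015 m and angle between each of blank_card, slit_card's own z axis and vertical below 0.2 rad); the robot touches nothing.
It fails at once if the window card is dropped into the reader (faster than 0.6 m/s there) (horizontal distance between window_card and card_reader below 0.04 m and z of window_card in the frame of card_reader below 0.06 m and linear speed of window_card above 0.6 m/s).
It fails at once if another card is pulled out of the rack (distance of any of blank_card, slit_card from where it was at the start of the episode above 0.03 m).
It also fails if it takes over 40 s, if anything falls off the work surface, if the arm or the gripper's body presses on something with over 40 N, if the wrist force passes 120 N, or if a joint passes its speed limit or range.

## Working session

There is one attempt and no reset: what is moved stays moved. The work goes in short steps, Python scripts to look and compute and a tool call to move; the robot and the scene stay as the last step left them, time stands still between calls to the robot, and variables do not carry over. Pictures are saved under pics/ and viewed, at most 10 in all, crops included, and the job is handed in when it is done.

Besides the shell and the picture viewer there is one more tool, called after "Call:" as a command line: name --argument value ..., lists and objects as JSON in quotes. servo_tool: Moves the arm, as the interface text tells. Its arguments: {"type":"object","properties":{"targets":{"type":"array"},"newtons":{"type":"number"}},"required":["targets"]}

```bash
mkdir -p pics
python3 - <<'E'
from bench import robot
import cv2,numpy as np
np.set_printoptions(precision=4,suppress=True)
for n in("scene","top"):
    cv2.imwrite(f"pics/{n}0.png",robot.snapshot(n)); c=robot.camera_info(n); print(n,c["fx"],c["fy"],c["cx"],c["cy"]);print(np.array(c["extrinsics"]))
s=robot.read_state();print(s["time"],s["tool_pos"],s["tcp_rot"],s["grip_width"])
E
```

```text
scene 440.28016565037274 440.28016565037274 273.54136408706034 215.7420935590623
[[-0.7436 -0.4997  0.4443  0.0881]
 [-0.6687  0.5538 -0.4961  0.5551]
 [ 0.0019 -0.666  -0.746   0.8064]
 [ 0.      0.      0.      1.    ]]
top 447.9994625971537 447.9994625971537 277.17421107120396 203.1647404008151
[[-0.0219 -0.9808  0.1938  0.3375]
 [-0.9994  0.0161 -0.0315  0.0724]
 [ 0.0278 -0.1944 -0.9805  1.0664]
 [ 0.      0.      0.      1.    ]]
0.1 [ 0.2361 -0.5782  0.2306] [[ 0.9258  0.378  -0.0006]
 [ 0.378  -0.9258  0.0013]
 [-0.0001 -0.0014 -1.    ]] 1.0017423258426723
```

View pics/scene0.png

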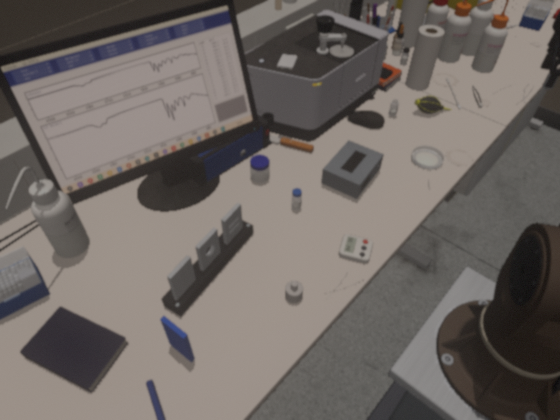

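View pics/top0.png

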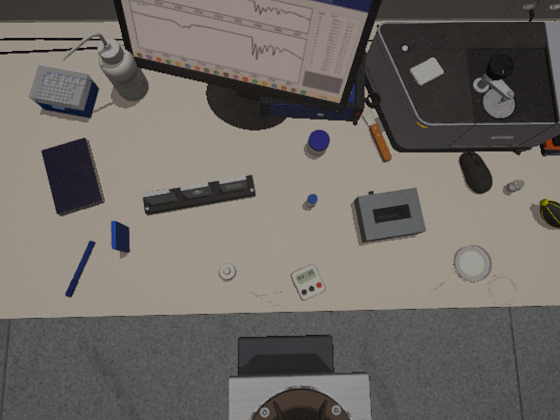

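The scene picture shows the rack with three cards near (180,277), (208,250) and (232,222), and the reader at (352,168). The top picture shows the rack at (145..255, 180..212) and the reader slot at (391,213). I'll enlarge both areas.

Run:
```python
import cv2,numpy as np
a=cv2.imread("pics/scene0.png")[195:315,155:265];b=cv2.imread("pics/top0.png")
r=lambda i,w,h:cv2.convertScaleAbs(cv2.resize(i,(w,h),interpolation=cv2.INTER_CUBIC),alpha=1.5)
A=r(a,550,600)[:, :]
B=r(b[165:225,135:265],780,360); C=r(b[180:250,345:435],308,240)
cv=np.zeros((600,800,3),np.uint8); cv[:360,:780]=B; cv[360:,:308]=C; cv[360:,320:540]=cv2.resize(A,(220,240));cv2.imwrite("pics/z1.png",cv)
```

```text
(no output)
```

View pics/z1.png

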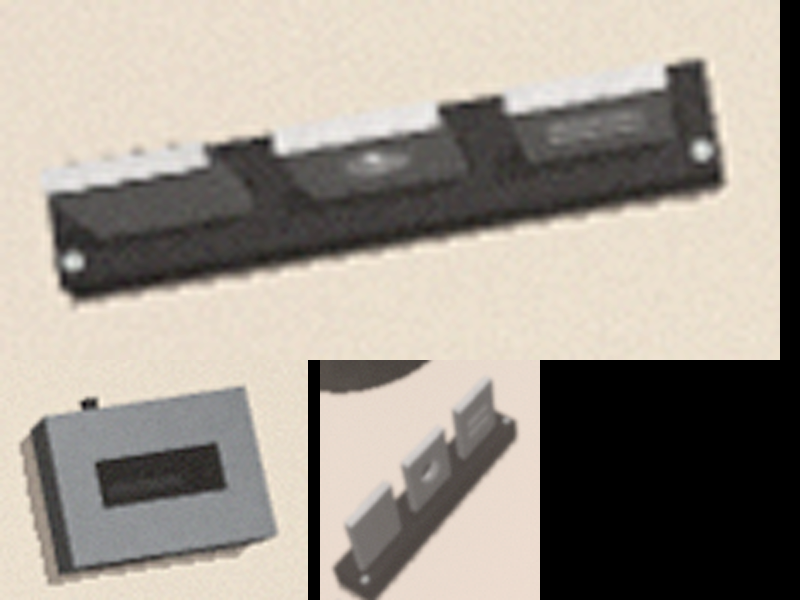

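The middle card has the round window. Its top face is centred at about (194,186) in the top view. The left card is blank and the right one has the slits. The reader's flare rim is centred at about (391.6,213).

```bash
cat > h.py <<'E'
from bench import robot
import numpy as np
np.set_printoptions(precision=4,suppress=True)
def back(info,px,z):
    E=np.array(info["extrinsics"]);px=np.atleast_2d(px).astype(float)
    d=np.c_[(px[:,0]-info["cx"])/info["fx"],(px[:,1]-info["cy"])/info["fy"],np.ones(len(px))]@E[:3,:3].T
    t=(z-E[2,3])/d[:,2]
    return (E[:3,3]+d*t[:,None])[:,:2]
def proj(info,P):
    E=np.linalg.inv(np.array(info["extrinsics"]));p=np.atleast_2d(P)@E[:3,:3].T+E[:3,3]
    return np.c_[p[:,0]/p[:,2]*info["fx"]+info["cx"],p[:,1]/p[:,2]*info["fy"]+info["cy"]]
E
python3 - <<'E'
from h import *
c=robot.camera_info("top")
f=lambda q:np.array([135,165])+(np.array(q)+.5)/6-.5
g=lambda q:np.array([345,180])+(np.array(q)-[0,360]+.5)/3.425-.5
def rep(n,P):
    d=(P[1]+P[2]-P[0]-P[3])/2; w=(P[3]+P[2]-P[0]-P[1])/2
    print(n,P.mean(0),"len",np.linalg.norm(d),np.linalg.norm(w),"yaw of y axis",np.degrees(np.arctan2(-d[1],-d[0]))-90)
rep("win",back(c,f([(272,135),(437,102),(441,122),(278,153)]),.105))
rep("blank",back(c,f([(42,170),(203,143),(209,166),(46,194)]),.105))
rep("slit",back(c,f([(502,93),(664,66),(668,87),(506,113)]),.105))
rep("slot",back(c,g([(95,461),(217,443),(226,489),(105,508)]),.055))
rep("reader",back(c,g([(44,416),(243,388),(275,534),(74,570)]),.055))
rep("rack",back(c,f([(42,190),(704,60),(722,186),(75,299)]),.03))
s=robot.read_state();R=np.array(s["tcp_rot"]);print("tool y dir deg",np.degrees(np.arctan2(R[1,1],R[0,1])),s["joints"])
w=robot.camera_info("wrist");print(np.linalg.inv(np.r_[np.c_[R,s["tool_pos"]],[[0,0,0,1]]])@np.array(w["extrinsics"]))
E
```

```text
win [0.5691 0.223 ] len 0.06052780288794196 0.007419696512227347 yaw of y axis 10.577363889521664
blank [0.5554 0.3068] len 0.05890897787143619 0.009027895520545493 yaw of y axis 9.110856383672115
slit [0.5823 0.1398] len 0.06011717639461344 0.007918944852666945 yaw of y axis 8.755746131763956
slot [ 0.5093 -0.2238] len 0.08418277799267747 0.03215837579149428 yaw of y axis 7.667519698595058
reader [ 0.5086 -0.2226] len 0.13874512966772326 0.10372848320907492 yaw of y axis 8.075516550779625
rack [0.5648 0.2223] len 0.2591473438588627 0.048551082997371826 yaw of y axis 9.95266317544258
tool y dir deg -67.7881358885013 [61.9019 24.9327  1.4318 90.1849 -0.6661 64.9724 -4.3051]
[[-0.0003 -0.9506 -0.3103  0.0804]
 [ 1.     -0.0003 -0.0001 -0.0011]
 [-0.     -0.3103  0.9506 -0.144 ]
 [ 0.      0.      0.      1.    ]]
```

Call:
servo_tool --targets '[[[1, 0.3, 0.7, 0, 9], [0.6, 0.4, 0.9, 0, 9.6], [0.6, 0.4, 0.9, 0, 9.6], [0.6, 0.4, 0.9, 0, 9.6], [0.6, 0.4, 0.9, 0, 9.6], [0.6, 0.4, 0.9, 0, 9.6], [0.6, 0.4, 0.9, 0, 9.6], [0.6, 0.4, 0.9, 0, 9.6]]]'

```text
time: 1.1
tool_pos: [0.4226, -0.1569, 0.2313]
tcp_rot: [[-0.152, 0.988, 0.0], [0.988, 0.152, -0.0], [-0.0, 0.0, -1.0]]
wrist_force: [1.4, -0.1, 0.8]
grip_width: 0.6
gripper_force: 0.0
```

Call:
servo_tool --targets '[[[0.6, 0.4, 0.9, 0, 0], [0.6, 0.4, 0.9, 0, 0], [0.6, 0.4, 0.9, 0, 0], [0.6, 0.4, 0.9, 0, 0], [0.6, 0.4, 0.9, 0, 0], [0.6, 0.2, 0.9, 0, 0], [0.6, 0.15, 0.7, 0, 0], [0.6, 0, 0.1, 0, 0]]]'

```text
time: 2.1
tool_pos: [0.5626, 0.2174, 0.2308]
tcp_rot: [[-0.151, 0.989, -0.001], [0.989, 0.151, 0.002], [0.002, -0.001, -1.0]]
wrist_force: [0.3, -1.3, 0.3]
grip_width: 0.603
gripper_force: 0.0
```

Run:
```python
from h import *
import cv2
c=robot.camera_info("wrist");cv2.imwrite("pics/w1.png",cv2.resize(robot.snapshot("wrist"),(784,588)))
s=robot.read_state();R=s["tcp_rot"];print(s["time"],s["tool_pos"],np.degrees(np.arctan2(R[1][1],R[0][1])),s["grip_width"],s["joints"])
print(np.array(c["extrinsics"]),c["fx"],c["cx"],c["cy"])
for yaw in (9.2,):
  a=np.radians(yaw);X=np.array([np.cos(a),np.sin(a)]);Y=np.array([-X[1],X[0]])
  P=[np.r_[np.array([.569,.223])+i*.005*X+j*.03*Y,.105] for i,j in((-1,1),(1,1),(1,-1),(-1,-1))]
  print(proj(c,P)*1.4)
```

```text
2.15 [0.5626 0.2159 0.2307] 8.61002085303433 0.6018076487820999 [ -3.4012  26.6654 -32.9278  91.3088  15.3221  66.6339 -31.0609]
[[ 0.9886  0.1438  0.0451  0.5511]
 [ 0.1507 -0.9404 -0.3047  0.297 ]
 [-0.0014  0.308  -0.9514  0.3749]
 [ 0.      0.      0.      1.    ]] 293.85027807281017 279.6619655170366 210.15753258855244
[[393.9719 234.2218]
 [409.1594 234.0854]
 [408.8223 319.0816]
 [394.6047 319.197 ]]
```

View pics/w1.png

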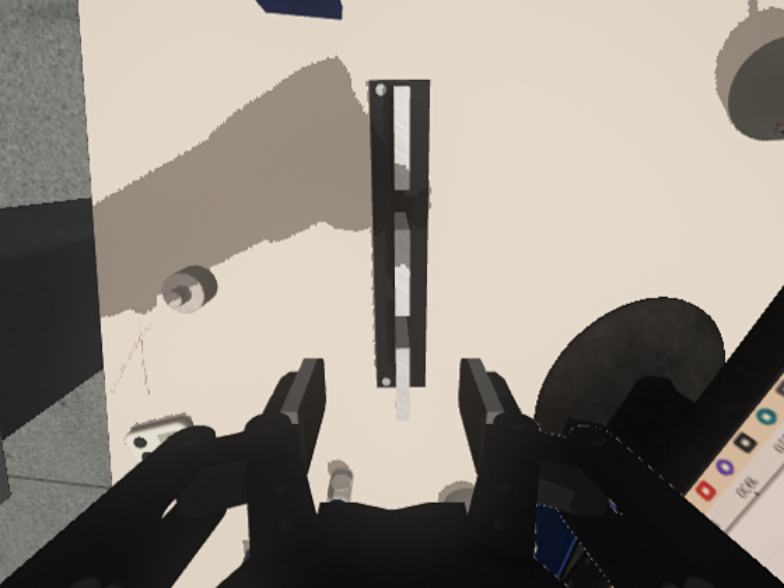

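The wrist picture shows the middle card's top face ending at about (402,317) with edges at columns 394 to 410. That is within 2 mm of my estimate. I'll go down and pinch it.

Call:
servo_tool --targets '[[[0.5, 0.1, 0.1, -0.3, 0.4], [0.5, 0, 0.06, -0.5, 0.4], [0.5, 0, 0, -0.5, 0], [0.5, 0, 0, -0.5, 0], [0.5, 0, 0, -0.4, 0], [0.5, 0, 0, -0.3, 0], [0.5, 0, 0, -0.1, 0], [0.5, 0, 0, 0, 0]]]' --newtons 50

```text
time: 3.15
tool_pos: [0.5695, 0.2227, 0.0753]
tcp_rot: [[-0.16, 0.987, -0.0], [0.987, 0.16, -0.0], [-0.0, -0.0, -1.0]]
wrist_force: [-0.0, 0.2, 0.4]
grip_width: 0.5
gripper_force: 0.0
```

Run:
```python
from h import *
import cv2
cv2.imwrite("pics/w2.png",robot.snapshot("wrist")[180:])
s=robot.read_state();R=s["tcp_rot"];print(s["time"],s["tool_pos"],np.degrees(np.arctan2(R[1][1],R[0][1])),s["grip_width"],s["wrist_force"])
```

```text
3.2 [0.5697 0.2231 0.0758] 9.205487347885859 0.4992858225720377 [ 0.1391  1.2929 -0.1696]
```

View pics/w2.png

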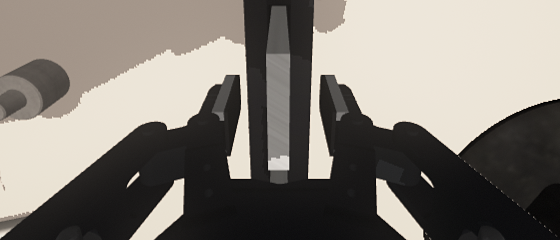

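The card's top (columns 267 to 291) sits centred between the pads (236 and 322). Closing now.

Call:
servo_tool --targets '[[[0.3, 0, 0, 0, 0], [0.1, 0, 0, 0, 0], [0, 0, 0, 0, 0], [0, 0, 0, 0, 0], [0, 0, 0, 0, 0], [0, 0, 0, 0, 0]]]' --newtons 50

```text
time: 3.95
tool_pos: [0.5696, 0.2232, 0.0761]
tcp_rot: [[-0.16, 0.987, 0.001], [0.987, 0.16, 0.0], [0.0, 0.001, -1.0]]
wrist_force: [-1.1, -0.5, 5.7]
grip_width: 0.109
gripper_force: 49.6
```

Call:
servo_tool --targets '[[[0, 0, 0, 0.1, 0], [0, 0, 0, 0.2, 0], [0, 0, 0, 0.3, 0], [0, 0, 0, 0.5, 0], [0, 0, 0, 0.6, 0], [0, 0, 0, 0.5, 0], [0, 0, 0, 0.2, 0], [0, 0, 0, 0, 0]]]'

```text
time: 4.95
tool_pos: [0.5696, 0.2231, 0.2201]
tcp_rot: [[-0.16, 0.987, 0.001], [0.987, 0.16, 0.0], [0.0, 0.001, -1.0]]
wrist_force: [-0.1, -0.2, -1.0]
grip_width: 0.112
gripper_force: 48.7
```

Run:
```python
from h import *
import cv2
a=robot.snapshot("wrist");b=robot.snapshot("scene")[150:330,120:320]
cv2.imwrite("pics/w3.png",np.hstack([a,cv2.resize(b,(234,420))]))
s=robot.read_state();R=s["tcp_rot"];print(s["time"],s["tool_pos"],np.degrees(np.arctan2(R[1][1],R[0][1])),s["grip_width"],s["wrist_force"])
```

```text
5.05 [0.5689 0.2225 0.2183] 9.208815071059762 0.11278790039692303 [-0.2687 -0.244  -1.3627]
```

View pics/w3.png

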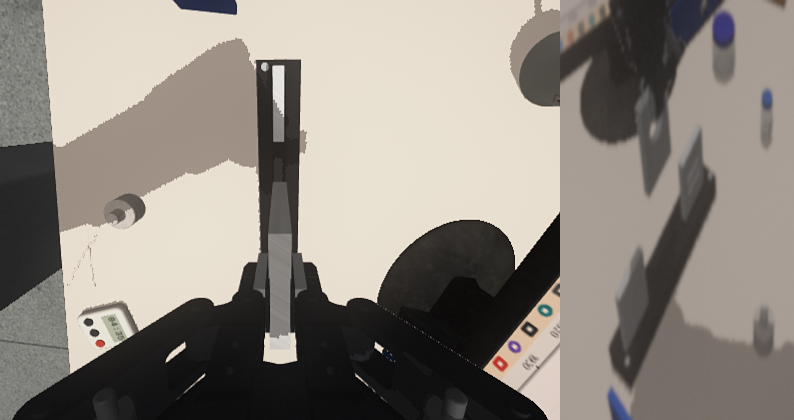

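The window card is in the jaws and clear of the rack. The other two are still standing. Next I work out the card's offset in the grip and the move to the reader.

Run:
```python
from h import *
s=robot.read_state();c=robot.camera_info("wrist");R=np.array(s["tcp_rot"]);p=np.array(s["tool_pos"])
P=back(c,[(280,234),(280,348)],p[2]+.0292)
print("ends in tool x,y:",(P-p[:2])@R[:2,:2], p, s["wrist_force"])
```

```text
ends in tool x,y: [[ 0.0328  0.0007]
 [-0.027   0.0007]] [0.5689 0.2225 0.2183] [-0.2687 -0.244  -1.3627]
```

Call:
servo_tool --targets '[[[0, 0, -0.3, 0.1, 0], [0, -0.1, -0.6, 0.1, 0], [0, -0.15, -0.8, 0, -0.6], [0, -0.15, -0.9, 0, -0.7], [0, -0.15, -0.9, 0, 0], [0, -0.15, -0.9, 0, 0], [0, -0.15, -0.9, 0, 0], [0, -0.15, -0.8, 0, 0]]]'

```text
time: 6.05
tool_pos: [0.5077, -0.1464, 0.231]
tcp_rot: [[-0.136, 0.991, -0.001], [0.991, 0.136, -0.001], [-0.0, -0.001, -1.0]]
wrist_force: [0.9, 0.2, -0.5]
grip_width: 0.112
gripper_force: 48.7
```

Call:
servo_tool --targets '[[[0, 0, -0.6, 0, 0], [0, 0, -0.4, 0, 0], [0, 0, -0.3, 0, 0], [0, 0, 0, 0, 0], [0, 0, 0, 0, 0]]]'

```text
time: 6.68
tool_pos: [0.5094, -0.2198, 0.2313]
tcp_rot: [[-0.139, 0.99, -0.0], [0.99, 0.139, 0.001], [0.001, 0.0, -1.0]]
wrist_force: [-0.9, 0.2, -1.0]
grip_width: 0.106
gripper_force: 48.8
```

Run:
```python
from h import *
import cv2
a=robot.snapshot("wrist");b=robot.snapshot("scene")[80:230,270:410]
cv2.imwrite("pics/w4.png",np.hstack([a,cv2.resize(b,(234,251)) if 0 else cv2.copyMakeBorder(cv2.resize(b,(234,251)),0,169,0,0,cv2.BORDER_CONSTANT)]))
s=robot.read_state();R=s["tcp_rot"];print(s["time"],s["tool_pos"],np.degrees(np.arctan2(R[1][1],R[0][1])),s["grip_width"],s["wrist_force"])
c=robot.camera_info("wrist")
a=np.radians(7.9);X=np.array([np.cos(a),np.sin(a)]);Y=np.array([-X[1],X[0]])
for hx,hy in((.0155,.042),(.052,.07)):
  print(proj(c,[np.r_[np.array([.509,-.2232])+i*hx*X+j*hy*Y,.055] for i,j in((-1,1),(1,1),(1,-1),(-1,-1))]))
```

```text
6.775 [ 0.5095 -0.2196  0.2314] 8.030738430693154 0.10962501655496215 [-0.1104  0.3992 -0.7439]
[[264.0442 155.4932]
 [292.7125 155.5487]
 [291.5905 227.9579]
 [265.0906 227.9086]]
[[228.9529 128.5793]
 [327.8273 128.7732]
 [321.6857 249.776 ]
 [234.9691 249.6166]]
```

View pics/w4.png

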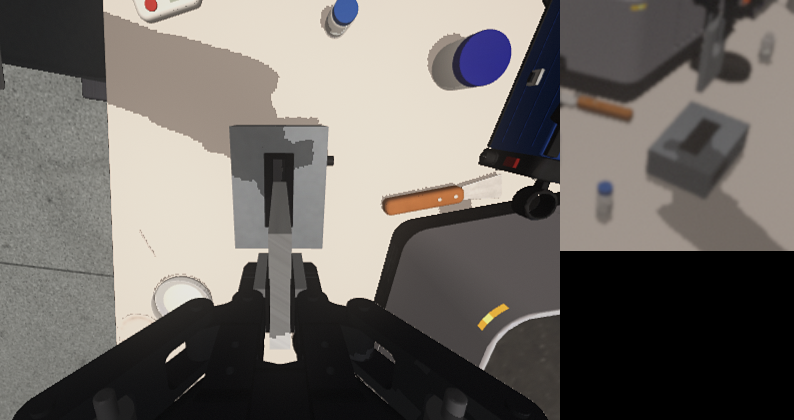

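The reader's slot (columns 264 to 293, rows 153 to 228) lies about 2 mm farther toward +y than I predicted, and the card sits about 3 mm toward +y in the grip. I'll shift about -4 mm in y and lower it to the slot mouth.

Call:
servo_tool --targets '[[[0, 0, -0.07, -0.2, 0], [0, 0, 0, -0.4, 0], [0, 0, 0, -0.4, 0], [0, 0, 0, -0.3, 0], [0, 0, 0, -0.2, 0], [0, 0, 0, -0.1, 0], [0, 0, 0, -0.1, 0], [0, 0, 0, 0, 0]]]'

```text
time: 7.78
tool_pos: [0.5094, -0.2252, 0.1293]
tcp_rot: [[-0.138, 0.99, 0.0], [0.99, 0.138, -0.0], [-0.0, 0.0, -1.0]]
wrist_force: [-1.0, 0.4, -0.9]
grip_width: 0.112
gripper_force: 48.8
```

Call:
servo_tool --targets '[[[0, 0, 0, -0.1, 0], [0, 0, 0, -0.1, 0], [0, 0, 0, -0.1, 0], [0, 0, 0, -0.1, 0], [0, 0, 0, -0.1, 0], [0, 0, 0, 0, 0]]]'

```text
time: 8.52
tool_pos: [0.509, -0.2251, 0.0987]
tcp_rot: [[-0.138, 0.99, -0.001], [0.99, 0.138, 0.0], [0.001, -0.001, -1.0]]
wrist_force: [-0.2, -0.1, -1.0]
grip_width: 0.109
gripper_force: 48.8
```

No contact force, and the card is already inside the narrow part of the slot. I'll continue to the floor.

Call:
servo_tool --targets '[[[0, 0, 0, -0.07, 0], [0, 0, 0, -0.07, 0], [0, 0, 0, -0.07, 0], [0, 0, 0, -0.05, 0], [0, 0, 0, -0.04, 0], [0, 0, 0, 0, 0]]]'

```text
time: 9.28
tool_pos: [0.5092, -0.2252, 0.0811]
tcp_rot: [[-0.138, 0.99, -0.0], [0.99, 0.138, 0.0], [0.0, -0.0, -1.0]]
wrist_force: [-0.8, -0.0, -2.3]
grip_width: 0.108
gripper_force: 48.8
```

Call:
servo_tool --targets '[[[0, 0, 0, -0.02, 0], [0, 0, 0, -0.02, 0], [0, 0, 0, 0, 0]]]'

```text
time: 9.65
tool_pos: [0.5095, -0.2253, 0.0791]
tcp_rot: [[-0.138, 0.99, 0.0], [0.99, 0.138, -0.0], [-0.0, 0.0, -1.0]]
wrist_force: [-0.7, 0.2, 0.4]
grip_width: 0.106
gripper_force: 49.0
```

Call:
servo_tool --targets '[[[0, 0, 0, -0.02, 0], [0, 0, 0, -0.01, 0], [0, 0, 0, 0, 0]]]'

```text
time: 10.02
tool_pos: [0.51, -0.2253, 0.079]
tcp_rot: [[-0.138, 0.99, 0.002], [0.99, 0.138, -0.001], [-0.001, 0.001, -1.0]]
wrist_force: [-5.0, 1.2, 21.2]
grip_width: 0.109
gripper_force: 52.2
```

The upward force is 21 N, so the card is on the floor. I'll ease off, open and go straight up.

Call:
servo_tool --targets '[[[0, 0, 0, 0.03, 0], [0.15, 0, 0, 0, 0], [0.25, 0, 0, 0, 0], [0.4, 0, 0, 0, 0], [0.5, 0, 0, 0, 0], [0.5, 0, 0, 0, 0]]]'

```text
time: 10.78
tool_pos: [0.5093, -0.2252, 0.0789]
tcp_rot: [[-0.138, 0.99, -0.0], [0.99, 0.138, 0.0], [0.0, -0.0, -1.0]]
wrist_force: [0.4, 0.1, 0.1]
grip_width: 0.501
gripper_force: 0.0
```

Call:
servo_tool --targets '[[[0.5, 0, 0, 0.1, 0], [0.5, 0, 0, 0.3, 0], [0.5, 0, 0, 0.5, 0], [0.5, 0, 0, 0.6, 0], [0.5, 0, 0, 0.6, 0], [0.5, 0, 0, 0.3, 0], [0.5, 0, 0, 0, 0]]]'

```text
time: 11.65
tool_pos: [0.5103, -0.2254, 0.2255]
tcp_rot: [[-0.138, 0.99, 0.004], [0.99, 0.138, -0.002], [-0.002, 0.004, -1.0]]
wrist_force: [-0.3, 0.6, -0.6]
grip_width: 0.497
gripper_force: 0.0
```

Run:
```python
from h import *
import cv2
a=robot.snapshot("wrist");b=robot.snapshot("scene")[100:310,150:390]
cv2.imwrite("pics/w5.png",np.hstack([a[:,180:380],cv2.resize(b,(480,420))]))
s=robot.read_state();print(s["time"],s["tool_pos"],s["grip_width"],s["wrist_force"])
c=robot.camera_info("wrist")
a=np.radians(8);X=np.array([np.cos(a),np.sin(a)]);Y=np.array([-X[1],X[0]])
print(proj(c,[np.r_[np.array([.509,-.2215])+i*.005*X+j*.03*Y,.108] for i,j in((-1,1),(1,1),(1,-1),(-1,-1))])-[180,0])
```

```text
11.75 [ 0.5091 -0.2252  0.223 ] 0.5042561698217801 [-0.3642  0.2316 -0.2068]
[[ 93.9699 170.1484]
 [105.2369 170.128 ]
 [104.9859 232.7837]
 [ 94.4692 232.8005]]
```

View pics/w5.png

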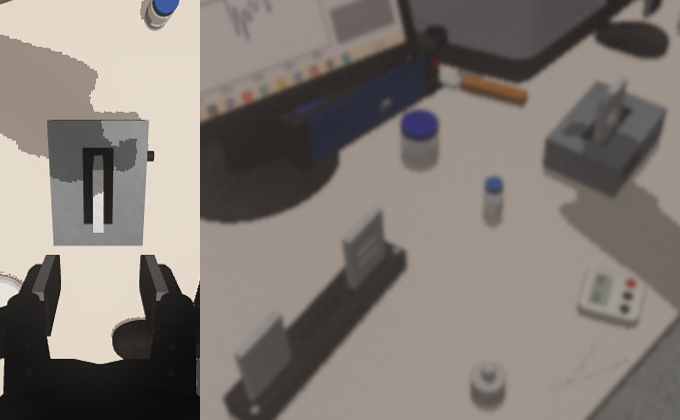

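The card stands upright in the reader. Its top face ends at (98,233), where I predicted 233 for home height. The blank and slit cards stand in the rack, and the gripper is clear.

```bash
python3 -c "
from bench import robot
print(robot.close_job())"
```

```text
the job is handed in; nothing more can be done
None
```

I lowered the window card into the reader until it stood on the slot floor and handed the job in at about 12 s; the blank and slit cards still stand in the rack, and the hand-in returned no verdict.

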